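# Refit the hold-to-run knob on the control unit

### The arm

A 6-joint arm with a two-finger parallel gripper is mounted at the origin on a cart in front of the work surface, level with it; the furniture and walls round the work are solid. World frame = base frame: x ahead of the robot, y to its left, z up, the work surface at z = 0. Lengths are in mm, angles in rad, forces in N, time in s.
With the tool pointing down it reaches from about 225 to 875 mm from the base axis. Payload 3.4 kg.
Tool frame: the origin (TCP) lies midway between the tips of the shut fingers; the grasp point (between the pads) lies 19 mm behind it; z points along the fingers, y is the line along which they close (so a half turn about z gives the same grasp; the last joint's range is limited). The gripper opens to 85 mm and grips with 20 to 120 N. Pads are 22 mm wide; open, the fingers measure 114 mm over their backs; the gripper's body (76 mm by 85 mm) begins 54 mm behind the grasp point. The pads swing forward as they close: fully open they stand 13 mm farther back than shut.
Start: joints at [-1.264, 0.276, 1.505, -0, 1.361, -0.121], TCP at [238.553, -523.216, 231.328] pointing down, gripper open.
Joint ranges: [-2.89, 2.89], [-0.75, 2.08], [0.22, 2.7], [-1.18, 4.32], [0.11, 2.71], [-2.7, 2.7]. Speed limits (rad/s): [2.57, 2.57, 3.14, 3.14, 3.14, 3.14].

### API

Orientations are given as [roll, pitch, yaw] about the fixed x, y, z axes, in that order (R = Rz(yaw) Ry(pitch) Rx(roll)).
In Python, from plant import env, viewer, job gives the robot as it stands. The module is installed in compiled form; this text tells all that it offers.
- The arm moves only by the tool play_rows, never from a script. Its argument "targets" is a list of rows, each a list of 3 entries, a list of its own where there are three numbers: the turn, a rotation vector about the tool's x, y, z in rad, then the shift along the tool's x, y, z in m, then the finger opening in m, from 0 to 0.0854. In form: [[[ax, ay, az], [dx, dy, dz], fingers], ...]. A call has 1 to 8 rows; each row is the pose to reach, as a shift and turn from the pose commanded when the call began, along the tool's axes at that moment; what a row does not reach only later rows make up. A row lasts 1/12 s, in which the tool goes at most 41.7 mm and 7.16 degrees, less where a joint would pass 70% of its speed; a pose out of reach is approached as far as the arm can. A call with a gripper value outside its range is refused whole. The fingers move at their own pace and stop on an object; the grip force is fixed at half the most. Time passes only in rows, so rows that repeat a pose let the fingers close. It gives the time, the measured TCP pose, the force, the opening and the grip force at its end, in the units of the state.
- env.read_state(): the state, without advancing time (a new reading comes with each control period).
- viewer.snapshot(name): name is "side" or "top" or "wrist"; returns (picture, depth): 384x512x3 uint8, red, green, blue; 384x512 float32, mm along the optical axis (not along the pixel's ray), 0 where there is no reading.
- viewer.get_calibration(name): a dict with "fx", "fy", "cx", "cy" (pixels), "pose" (4x4, takes a point from camera to world coordinates). Camera axes: x right, y down, z forward; pixel columns grow to the right and rows downward; lengths in mm; the calibration is good to about 2 mm. A picture is of the moment at which its call begins: read the wrist's pose just before it. get_calibration takes no time and is no camera call; for the wrist camera it gives the pose at the moment of the call.
- job.hand_in(): hands the job in; it is judged then, once.
The state is a dict: "time_s": time; "qpos": joint angles; "joint_vel": joint speeds; "effort": joint torques, N m; "ee_pos": TCP position; "eef_rot": TCP orientation; "contact_force": force on the tool from outside, world axes, zero at the start; "ft_torque": the same for the moment, N m; "width": finger opening in mm; "grasp_force": force on a finger pad.
Only numpy, scipy, OpenCV 4.12 (cv2) and the standard library are available. Lean on these libraries where they do the work, as an engineer would, in place of code of your own. Each camera call takes 0.05 s, during which the arm holds its last target. There are 200 camera calls.

### The job

The black pointer knob has come off the low grey control unit. Pick it up, set it on the unit's bare D-shaped shaft and turn it, without forcing, until you feel the bore drop over the flat; push it fully home, then press knob and sprung shaft well down. Finish while still gripping the knob and keeping it pressed in, and leave the other things on the bench undisturbed.

Things in the scene. Friction and masses are not known exactly. Their poses are not given: they have to be found in the camera images.
- knob_center (a point): Centre of the loose black pointer knob (about 60 g), on its axis, 23 mm above its underside. It stands upright on the worktop: a round fluted skirt, 46 mm diameter, 22 mm high, with a grip bar on top; 46 mm high in all. z up; x points along the bar to its narrow nose, which has a thin white line on top.
- knob_grip (a point): Middle of the knob's grip bar, on the knob's axis, 34 mm above its underside; axes as the knob's. The bar is 12 mm thick (y), 24 mm high, from 19 mm behind the axis to 27 mm ahead of it (x). Its sides are flat and parallel up to 16 mm either side of the axis: grip it across, fingers on the +y and -y sides.
- knob_bore (a point): Closed end of the D-shaped blind bore in the knob's underside, on its axis, 18 mm above the underside; axes as the knob's. Bore 17.8 mm diameter, its flat 3.9 mm from the axis on the +x (nose) side. Fully home, this point lies on the shaft's top; resting on the shaft at a wrong angle it is 18 mm above it.
- control_unit: Low grey control unit, fixed on the worktop, 150 x 190 x 50 mm (x, y, z), aluminium top at 50 mm; origin under its centre, z up, -x is its front. Yaw within 0.3 rad of straight. The bare shaft stands up out of its top 15 mm to the front of the centre, in a 3 mm high, 30 mm wide bushing and a ring of dial marks.
- shaft_top (a point): Centre of the top end of the bare steel D-shaft, 32 mm above the unit's top when not pressed; its axes are the unit's, NOT those of the flat. Shaft 16 mm diameter with a flat 3 mm from its axis and a lead-in taper at the top (2 mm in over 3.5 mm). About 0.9 mm clearance all round in the bore.
- shaft_foot (a point): Where the shaft's axis meets the unit's top; axes as the unit's. Seen from above, the flat faces anywhere from 0.2 to 1.4 rad counter-clockwise of the unit's +x (rear), so to its left rear; the angle is not reported: see it from near by or feel for it. The shaft does not turn. The knob drops on only when its nose (+x) points the way the flat faces, to about 0.12 rad (0.25 if it can shift sideways).
- plunger (a joint): How far the shaft is pressed straight down into the unit, in m: 0 is up, 0.008 fully down at a hard stop. A spring pushes it up: 7 N starts it moving, 11 N at 4 mm, 14.5 N at 8 mm. It springs back up when let go.
- micrometer: Bystander: loose micrometer lying flat, 49 x 155 x 12 mm; origin under its centre.
- plate: Bystander: loose steel test plate lying flat, 50 x 80 x 6 mm with two holes; origin under its centre.
- spanner: Bystander: loose combination spanner lying flat, 33 x 186 x 7 mm; origin under its centre.
Not all that is in view belongs to the job. There is more than one size of the part that bears knob_center; the job needs the smaller. There is more than one size of the control_unit; the one meant has the size given above.

How it is judged:
By the outcome, as a careful person would: the job done as asked, in the order asked, and still so for the second after the job is handed in, while the arm keeps its last pose, push and grip.
It also fails if it takes over 58 s, if anything falls off the work surface, if the arm or the gripper's body presses on something with over 40 N, if the wrist force passes 120 N, or if a joint passes its speed limit or range.

## Working session

There is one attempt and no reset: what is moved stays moved. The work goes in short steps, Python scripts to look and compute and a tool call to move; the robot and the scene stay as the last step left them, time stands still between calls to the robot, and variables do not carry over. Pictures are saved under pics/ and viewed, at most 10 in all, crops included, and the job is handed in when it is done.

Besides the shell and the picture viewer there is one more tool, called as name([rows], argument=value, ...), one row to a line, values as JSON. play_rows: Moves the arm, as the interface text tells. Its arguments: {"type":"object","properties":{"targets":{"type":"array","items":{"type":"array"}}},"required":["targets"]}

```bash
mkdir -p pics; cat > h.py <<'E'
import numpy as np, cv2
from plant import env, viewer, job
def snap(n):
    c=viewer.get_calibration(n); p,d=viewer.snapshot(n); return p,d,c
def save(p,f,box=None,s=1):
    if box: p=p[box[1]:box[3],box[0]:box[2]]
    cv2.imwrite('pics/'+f,cv2.cvtColor(cv2.resize(p,None,fx=s,fy=s,interpolation=cv2.INTER_CUBIC),cv2.COLOR_RGB2BGR))
def ray(c,u,v,z):
    P=np.array(c['pose']); r=P[:3,:3]@[(u-c['cx'])/c['fx'],(v-c['cy'])/c['fy'],1]; o=P[:3,3]
    return o+r*(z-o[2])/r[2]
def cloud(d,c):
    v,u=np.mgrid[:d.shape[0],:d.shape[1]]; P=np.array(c['pose'])
    X=np.stack([(u-c['cx'])/c['fx']*d,(v-c['cy'])/c['fy']*d,d],-1); return X@P[:3,:3].T+P[:3,3]
E
python3 - <<'E'
from h import *
import numpy as np
ims={}
for n in('top','side'):
    p,d,c=snap(n); np.savez(f'{n}.npz',p=p,d=d); print(n,np.round(np.array(c['pose']),2).tolist(),c['fx'],c['cx'],c['cy']); save(p,f'{n}.png',s=1.5)
print(env.read_state())
E
```

```text
top [[-0.02, -0.99, 0.16, 385.28], [-1.0, 0.02, 0.0, 99.99], [-0.0, -0.16, -0.99, 1200.16], [0.0, 0.0, 0.0, 1.0]] 432.69544367764814 258.30223120434465 194.38263138208433
side [[-0.99, -0.07, 0.11, 404.59], [-0.13, 0.48, -0.87, 1246.01], [0.01, -0.87, -0.49, 728.15], [0.0, 0.0, 0.0, 1.0]] 455.759308235055 250.68824205247137 189.4881389223979
{'time_s': 0.1, 'qpos': array([-1.26402500e+00,  2.76487695e-01,  1.50599535e+00, -1.24214333e-05,
        1.36069167e+00, -1.21015321e-01]), 'joint_vel': array([-0.00229094, -0.0016602 , -0.00199589, -0.00213865,  0.00085229,
        0.00086996]), 'effort': array([ 1.10332028e-03, -4.17700589e+01, -2.46405065e+01, -2.29407615e-04,
        5.82613080e-03, -4.87623808e-06]), 'ee_pos': array([ 238.38451212, -522.74462433,  230.55579015]), 'eef_rot': array([-3.14002070e+00, -1.78931300e-04,  4.27789105e-01]), 'contact_force': array([0.48696164, 0.8671441 , 0.14612507]), 'ft_torque': array([-0.01915007,  0.00825028, -0.00745461]), 'grasp_force': 0.0, 'width': 85.30191587496385}
```

View pics/top.png

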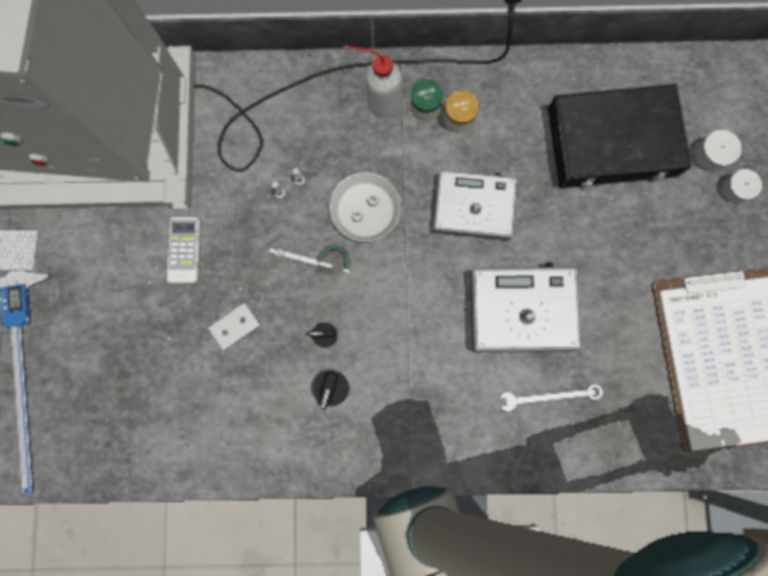

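View pics/side.png

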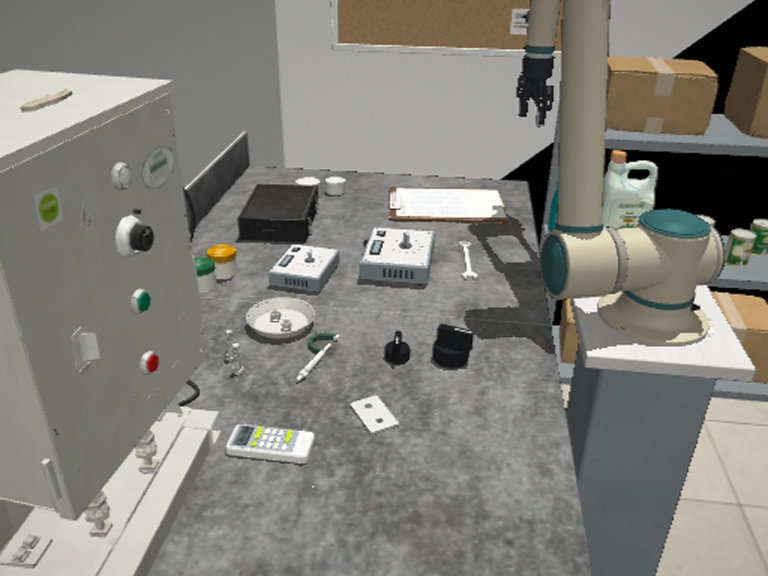

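Candidates (view pixels in the top image):
- Knobs: small at (322,334), about 24 px ≈ 44 mm skirt, and large at (329,388), about 36 px. I choose the small one.
- Units: large at (526,310), about 106 px ≈ 190 mm wide, and small at (476,205), about 140 mm. I choose the large one.

In the side view the small knob is at (397,350) and the large unit at (398,255).

```bash
python3 - <<'E'
from h import *
c=viewer.get_calibration('top'); z=np.load('top.npz'); p,d=z['p'],z['d']
X=cloud(d,c)
g=p.max(2)
# knob
reg=np.zeros(g.shape,bool); reg[208:236,198:228]=1
m=reg&(X[...,2]>10); 
v,u=np.nonzero(m); print('knob pts',m.sum(),X[m].min(0),X[m].max(0))
sk=m&(X[...,2]<30); bar=m&(X[...,2]>36)
for k in(sk,bar):
    q=X[k]; print(k.sum(),q.mean(0),cv2.minAreaRect(q[:,:2].astype(np.float32)))
b=X[bar][:,:2]; w=np.linalg.svd(b-b.mean(0))[2][0]; print('bar dir',w,np.arctan2(w[1],w[0]))
reg[:]=0; reg[170:245,305:395]=1
m=reg&(X[...,2]>40)&(X[...,2]<56); q=X[m]; print('unit',q.mean(0),cv2.minAreaRect(q[:,:2].astype(np.float32)))
s=reg&(X[...,2]>70); print('shaft',s.sum(),X[s].mean(0),X[s].max(0))
save(p,'crop.png',(190,200,240,240),10)
save(p,'crop2.png',(335,195,367,227),10)
a=cv2.imread('pics/crop.png');b=cv2.imread('pics/crop2.png')
a=cv2.resize(a,(480,384));b=cv2.resize(b,(384-70,384));cv2.imwrite('pics/c12.png',np.hstack([a,b]))
E
```

```text
knob pts 237 [385.27616242  99.98571214  13.14667035] [ 516.69681463  244.39986272 1200.15854551]
151 [494.3787872  215.57880809  21.96012017] ((494.9176940917969, 217.26373291015625), (44.04019546508789, 43.80377960205078), 87.47068786621094)
85 [487.48109864 210.95527574 127.51758055] ((452.94927978515625, 162.8602294921875), (182.01333618164062, 31.662935256958008), 52.76327896118164)
bar dir [0.64872503 0.76102289] 0.8648884325441177
unit [ 530.594365  -145.4445605   50.5070844] ((533.1687622070312, -147.14833068847656), (191.90313720703125, 150.00791931152344), 88.96263122558594)
shaft 45 [460.44859661 -42.524009   553.31598589] [ 521.25993229   99.98571214 1200.15854551]
```

View pics/c12.png

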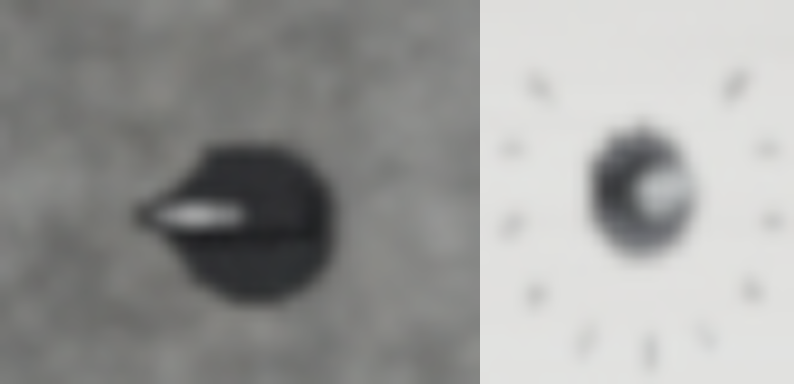

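Left crop: the small knob, with its nose and white line pointing left (+y) and its axis at about (495,217). Right crop: the unit's bare shaft, whose flat can't be made out from here. I'll look from close by with the wrist camera, shaft first because it is on the way.

```bash
cat >> h.py <<'E'
from scipy.spatial.transform import Rotation as R
def tool():
    s=env.read_state(); return s['ee_pos'],R.from_euler('xyz',s['eef_rot'])
def goal(xyz,yaw):
    p,r=tool(); g=R.from_euler('xyz',[np.pi,0,yaw])
    print('turn',np.round((r.inv()*g).as_rotvec(),4),'shift m',np.round(r.inv().apply(np.array(xyz)-p)/1e3,4))
E
python3 - <<'E'
from h import *
c=viewer.get_calibration('wrist'); p,r=tool(); P=np.array(c['pose'])
print(r.inv().apply(P[:3,3]-p), (r.inv().as_matrix()@P[:3,:3]).round(3).tolist(),c['fx'],c['cx'],c['cy'])
goal([518,-147,230],0.8)
E
```

```text
[  78.16718679    1.10741592 -143.01193045] [[0.001, -0.952, -0.307], [1.0, 0.0, 0.001], [-0.001, -0.307, 0.952]] 270.02750393990726 258.2129060709153 189.12947325048873
turn [-0.0015 -0.0005 -0.3722] shift m [ 0.4103 -0.2259  0.001 ]
```

play_rows([
  [[0,0,-0.1],[0.034,-0.019,0],0.085],
  [[0,0,-0.2],[0.068,-0.037,0],0.085],
  [[0,0,-0.3],[0.102,-0.056,0],0.085],
  [[0,0,-0.372],[0.136,-0.075,0],0.085],
  [[0,0,-0.372],[0.17,-0.094,0],0.085],
  [[0,0,-0.372],[0.204,-0.112,0],0.085],
  [[0,0,-0.372],[0.238,-0.131,0],0.085],
  [[0,0,-0.372],[0.272,-0.15,0],0.085],
])

```text
time_s: 0.77
ee_pos: [424.4, -272.1, 231.1]
eef_rot: [-3.141, 0.0, 0.799]
contact_force: [0.4, -0.8, 0.5]
width: 85.0
grasp_force: 0.0
```

```bash
python3 - <<'E'
from h import *
goal([518,-147,130],0.8)
E
```

```text
turn [-0.0004  0.0001 -0.0005] shift m [ 0.1549 -0.02    0.1011]
```

play_rows([
  [[0,0,0],[0.03,-0.004,0.015],0.085],
  [[0,0,0],[0.06,-0.008,0.03],0.085],
  [[0,0,0],[0.09,-0.012,0.05],0.085],
  [[0,0,0],[0.12,-0.016,0.07],0.085],
  [[0,0,0],[0.145,-0.019,0.09],0.085],
  [[0,0,0],[0.155,-0.02,0.101],0.085],
  [[0,0,0],[0.155,-0.02,0.101],0.085],
  [[0,0,0],[0.155,-0.02,0.101],0.085],
])

```text
time_s: 1.43
ee_pos: [516.9, -148.9, 129.8]
eef_rot: [-3.14, 0.002, 0.801]
contact_force: [-0.2, 0.3, -0.6]
width: 84.8
grasp_force: 0.0
```

```bash
python3 - <<'E'
from h import *
c=viewer.get_calibration('wrist'); p,d=viewer.snapshot('wrist'); np.savez('w1.npz',p=p,d=d,P=np.array(c['pose']))
print(tool()[0],np.array(c['pose']).round(3).tolist())
save(p,'w1.png',(156,110,356,260),4)
X=cloud(d,c); m=(d>0)&(X[...,2]>76)&(X[...,2]<90)&(np.hypot(X[...,0]-518,X[...,1]+147)<25)
print(m.sum(),X[m].mean(0),X[m].min(0),X[m].max(0)); v,u=np.nonzero(m); print(u.min(),u.max(),v.min(),v.max())
E
```

```text
[ 517.27820393 -149.69337455  130.67749551] [[0.719, -0.661, -0.215, 571.963], [-0.695, -0.683, -0.222, -93.571], [-0.0, 0.309, -0.951, 272.709], [0.0, 0.0, 0.0, 1.0]]
258 [ 517.97403665 -148.36028662   81.20210832] [ 510.50035184 -156.3859157    76.01468974] [ 524.7127703  -140.31609169   84.3476991 ]
248 268 199 215
```

View pics/w1.png

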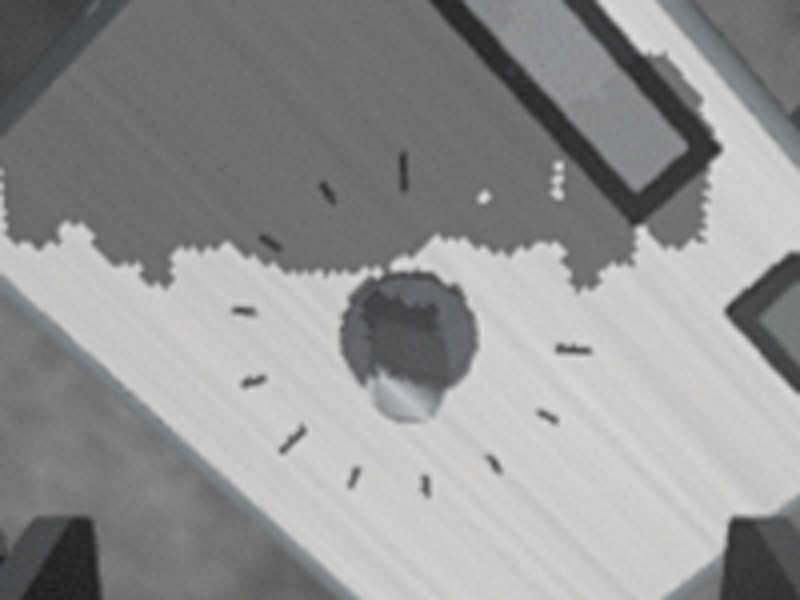

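The crop shows the shaft with its flat facing the camera. Its dark flat's top edge runs from about (370,370) to (445,388), below which is the bright top face centred near (408,398).

```bash
python3 - <<'E'
from h import *
z=np.load('w1.npz'); p,d,P=z['p'],z['d'],z['P']
c=dict(viewer.get_calibration('wrist')); c['pose']=P
for zz in(80,82):
    a,b=ray(c,248.5,202.5,zz),ray(c,267.25,207,zz); t=b-a; print(zz,a,b,np.hypot(*t[:2]),'normal yaw',np.arctan2(t[0],-t[1]))
g=cv2.cvtColor(p,cv2.COLOR_RGB2GRAY)
print(g[194:219,244:274])
X=cloud(d,c)
print(np.round(X[194:219:2,246:272:2,2]).astype(int))
E
```

```text
80 [ 515.56142629 -141.14198311   80.        ] [ 523.30135152 -153.76434326   80.        ] 14.8064316535107 normal yaw 0.550062784179822
82 [ 516.14677562 -140.64827192   82.        ] [ 523.80637342 -153.13963314   82.        ] 14.652765732493599 normal yaw 0.550062784179825
[[ 98 102  96  86  73  78  84  83  84  83  86  83  86  88  87  88  90  85
   87  83  84  85  90  99 103 102 102 104 106 101]
 [101 105 104  99  88  80  83  87  86  86  87  84  86  86  87  89  88  84
   88  86  88  86  84  94 104 105 104 104 104  99]
 [103 106 100 101  92  83  84  84  83  83  86  85  87  86  84  86  91  85
   86  89  88  86  85  93 106 104 104 100 107 102]
 [105 101 104 104  96  82  86  87  87  85  84  86  83  90  86  85  85  87
   88  85  86  87  82  93 100 103 106 106 106 100]
 [101 102 103  98  90  81  84  83  84  85  86  86  84  88  88  90  90  86
   85  88  85  89  87  89 104 109 105 102  99 105]
 [ 99 103 100  99  90  86  83  85  85  89  86  84  86  84  88  90  87  89
   86  88  88  87  88  90 102 105 104 103  96 115]
 [ 98  99 105 100  91  82  90  83  83  82  83  88  86  87  87  89  84  86

[... 2148 characters left out ...]
03 201 198 196 195 199 202]
 [198 198 200 206 202 199 201 201 200 205 206 202 201 197 198 199 205 207
  204 203 201 200 203 204 203 198 196 198 198 198]]
[[53 54 63 63 63 61 60 58 58 56 54 53 54]
 [53 53 70 68 68 66 65 64 62 62 59 54 53]
 [54 54 74 73 72 71 70 69 67 65 65 52 54]
 [54 53 81 79 77 76 74 73 72 70 68 54 53]
 [54 75 81 80 79 80 78 77 76 74 74 54 54]
 [53 81 81 82 82 82 79 80 79 79 78 77 53]
 [54 80 83 82 82 83 82 83 81 81 80 79 50]
 [50 80 82 82 83 82 83 83 83 82 82 50 49]
 [51 51 82 83 83 83 83 83 83 84 82 51 51]
 [51 50 80 82 83 83 83 82 84 83 79 51 50]
 [51 51 50 51 83 83 82 81 84 51 51 51 51]
 [50 51 50 50 50 52 50 51 50 52 50 50 50]
 [51 51 50 49 51 51 51 50 51 51 51 51 50]]
```

```bash
python3 - <<'E'
from h import *
z=np.load('w1.npz'); p,d,P=z['p'],z['d'],z['P']
c=dict(viewer.get_calibration('wrist')); c['pose']=P
X=cloud(d,c)
m=(d>0)&(X[...,2]>57)&(X[...,2]<77)&(np.hypot(X[...,0]-518,X[...,1]+148.4)<14)
q=X[m][:,:2]; 
for i in range(3):
    mu=q.mean(0); w=np.linalg.svd(q-mu)[2]; n=w[1]*np.sign(w[1]@[1,1]); e=(q-mu)@n; print(len(q),mu,'yaw',np.arctan2(n[1],n[0]),'rms',e.std()); q=q[abs(e)<2*e.std()+.2]
t=(q-mu)@w[0]; print('flat extent',t.min(),t.max(),'centre axis est',mu+w[0]*(t.min()+t.max())/2-3*n)
m=(d>0)&(X[...,2]>79)&(np.hypot(X[...,0]-518,X[...,1]+148.4)<14); q=X[m][:,:2].astype(np.float32); print(m.sum(),cv2.minEnclosingCircle(q),(q@n).min(),(q@n).max(),n@mu)
goal([495,217,180],1.57)
E
```

```text
158 [ 520.62044616 -146.49135534] yaw 0.5608764685166867 rms 0.5176612696697185
153 [ 520.80665657 -146.6565314 ] yaw 0.5336863058451413 rms 0.31129245926430743
149 [ 520.93457862 -146.80854324] yaw 0.5203921308506374 rms 0.23259758467269728
flat extent -7.268652884853786 7.699943576224698 centre axis est [ 518.43892907 -148.48730357]
4495 ((521.1016845703125, -144.93505859375), 12.24693489074707) 368.22460200356096 388.0356420214222 378.9792816289491
turn [ 1.000e-04  1.100e-03 -7.701e-01] shift m [ 0.2475 -0.2715 -0.0497]
```

play_rows([
  [[0,0,-0.1],[0.01,-0.01,-0.03],0.05],
  [[0,0,-0.2],[0.034,-0.037,-0.05],0.05],
  [[0,0,-0.3],[0.06,-0.065,-0.05],0.05],
  [[0,0,-0.4],[0.086,-0.094,-0.05],0.05],
  [[0,0,-0.5],[0.112,-0.123,-0.05],0.05],
  [[0,0,-0.6],[0.138,-0.151,-0.05],0.05],
  [[0,0,-0.7],[0.164,-0.18,-0.05],0.05],
  [[0,0,-0.77],[0.19,-0.208,-0.05],0.05],
])

```text
time_s: 2.15
ee_pos: [501.0, 132.4, 182.2]
eef_rot: [3.138, 0.0, 1.572]
contact_force: [1.0, -0.4, 0.1]
width: 50.3
grasp_force: 0.0
```

```bash
python3 - <<'E'
from h import *
goal([495,217,130],1.57)
E
```

```text
turn [0.0034 0.0004 0.0018] shift m [ 0.0846 -0.0061  0.0522]
```

play_rows([
  [[0,0,0],[0.03,-0.002,0.02],0.04],
  [[0,0,0],[0.06,-0.004,0.04],0.04],
  [[0,0,0],[0.085,-0.006,0.052],0.04],
  [[0,0,0],[0.085,-0.006,0.052],0.04],
  [[0,0,0],[0.085,-0.006,0.052],0.04],
])

```text
time_s: 2.57
ee_pos: [495.1, 216.9, 128.9]
eef_rot: [3.141, 0.001, 1.571]
contact_force: [-0.3, -0.3, 1.3]
width: 39.6
grasp_force: 0.0
```

```bash
python3 - <<'E'
from h import *
c=viewer.get_calibration('wrist'); p,d=viewer.snapshot('wrist'); np.savez('w2.npz',p=p,d=d,P=np.array(c['pose']))
save(p,'w2.png',(156,130,356,280),4)
X=cloud(d,c); near=(d>0)&(np.hypot(X[...,0]-495,X[...,1]-217)<35)
top=near&(X[...,2]>43)&(X[...,2]<50); q=X[top][:,:2].astype(np.float32); print('bar',top.sum(),cv2.minAreaRect(q),q.min(0),q.max(0))
w=np.linalg.svd(q-q.mean(0),full_matrices=False)[2][0]; w*=np.sign(w[1]);print('yaw',np.arctan2(w[1],w[0]),'mid along',q.mean(0), 'ext',((q-q.mean(0))@w).min(),((q-q.mean(0))@w).max())
sk=near&(X[...,2]>16)&(X[...,2]<25)&(p.max(2)<90); q=X[sk][:,:2].astype(np.float32); print('skirt',sk.sum(),cv2.minEnclosingCircle(q),q.min(0),q.max(0))
print(tool()[0])
E
```

```text
bar 631 ((497.3851013183594, 219.9609375), (46.23672866821289, 11.783411026000977), 89.93704223632812) [491.47156 196.84709] [503.25674 243.07996]
yaw 1.5877572 mid along [497.17365 219.34013] ext -22.423635 23.742542
skirt 980 ((496.4162292480469, 219.10728454589844), 23.592500686645508) [474.51282 197.17084] [519.337   242.69632]
[495.69595219 216.34813528 129.41172689]
```

View pics/w2.png

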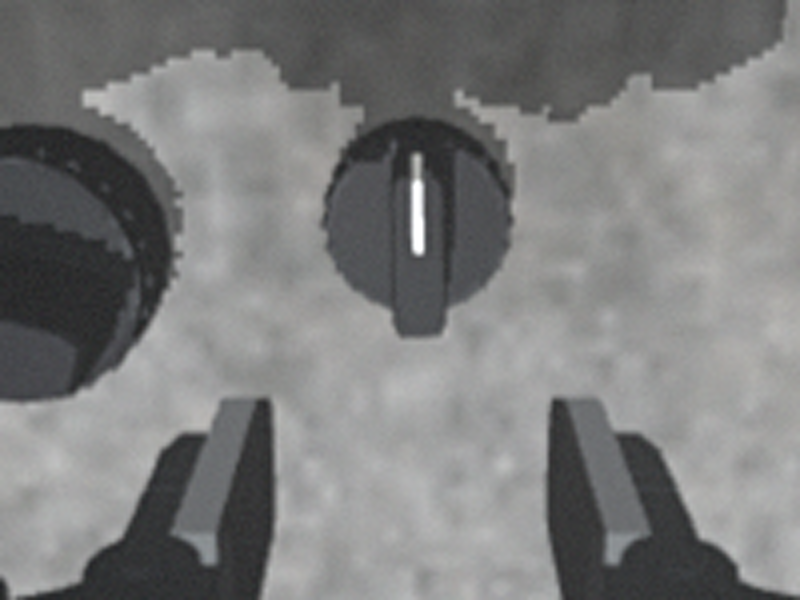

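The knob is upright with nose up in the image (+y), its skirt spanning columns 326–512 in the crop and its bar centred at x≈419. The big knob is clear to the left. I'll refine the position along the bar.

```bash
python3 - <<'E'
from h import *
from scipy.optimize import least_squares
z=np.load('w2.npz'); p,d,P=z['p'],z['d'],z['P']
c=dict(viewer.get_calibration('wrist')); c['pose']=P
m=(p.max(2)<95).astype(np.uint8); m[:,:232]=0; m[:,290:]=0; m[:150]=0; m[225:]=0
cn=max(cv2.findContours(m,cv2.RETR_EXTERNAL,cv2.CHAIN_APPROX_NONE)[0],key=cv2.contourArea)[:,0]
Q=np.array([ray(c,u,v,22)[:2] for u,v in cn])
k=(abs(Q[:,0]-497)>7.5)&(Q[:,1]<216)
f=least_squares(lambda a:np.hypot(*(Q[k]-a[:2]).T)-a[2],[497,216,23],loss='soft_l1'); print(k.sum(),f.x,abs(f.fun).max())
X=cloud(d,c); s=(d>0)&(abs(X[...,2]-22)<2)&(m>0)&(abs(X[...,0]-497)>7.5); print(X[s].min(0),X[s].max(0),X[s].mean(0))
for zz in(46,):
  for u,v in((260.3,214),(260.3,168.5),(260.3,193.5)): print(ray(c,u,v,zz))
E
```

```text
46 [496.9432947  217.12409745  21.80236589] 0.8189032195809354
[475.59751761 197.04642761  20.01805219] [519.41099757 236.89351864  23.98979016] [497.29028514 217.43186948  22.61357762]
[497.18020622 197.40467077  46.        ]
[497.05864432 239.72756532  46.        ]
[497.12377993 217.05000301  46.        ]
```

play_rows([
  [[0,0,0],[0,0.002,0.03],0.04],
  [[0,0,0],[0,0.002,0.06],0.04],
  [[0,0,0],[0,0.002,0.08],0.04],
  [[0,0,0],[0,0.002,0.095],0.04],
  [[0,0,0],[0,0.002,0.103],0.04],
  [[0,0,0],[0,0.002,0.103],0.04],
  [[0,0,0],[0,0.002,0.103],0.025],
  [[0,0,0],[0,0.002,0.103],0.018],
])

```text
time_s: 3.28
ee_pos: [498.3, 217.1, 26.8]
eef_rot: [3.139, -0.001, 1.569]
contact_force: [-0.2, -0.7, 0.3]
width: 18.6
grasp_force: 0.0
```

play_rows([
  [[0,0,0],[0,0,0],0],
  [[0,0,0],[0,0,0],0],
  [[0,0,0],[0,0,0],0],
  [[0,0,0],[0,0,0],0],
  [[0,0,0],[0,0,0],0],
  [[0,0,0],[0,0,0],0],
])

```text
time_s: 3.78
ee_pos: [498.3, 217.5, 27.0]
eef_rot: [3.138, -0.0, 1.57]
contact_force: [1.0, -1.1, 7.5]
width: 10.5
grasp_force: 61.1
```

play_rows([
  [[0,0,0],[0,0,-0.01],0],
  [[0,0,0],[0,0,-0.03],0],
  [[0,0,0],[0,0,-0.06],0],
  [[0,0,0],[0,0,-0.09],0],
  [[0,0,0],[0,0,-0.12],0],
  [[0,0,0],[0,0,-0.13],0],
  [[0,0,0],[0,0,-0.13],0],
  [[0,0,0],[0,0,-0.13],0],
])

```text
time_s: 4.45
ee_pos: [496.4, 217.4, 155.3]
eef_rot: [3.141, -0.0, 1.57]
contact_force: [0.0, -0.1, -1.4]
width: 10.5
grasp_force: 60.1
```

```bash
python3 - <<'E'
from h import *
c=viewer.get_calibration('wrist'); pt,r=tool(); p,d=viewer.snapshot('wrist'); np.savez('w3.npz',p=p,d=d)
save(p,'w3.png',(156,160,356,310),4)
X=cloud(d,c); T=(X-pt)@r.as_matrix()  # tool coords
np.save('T3.npy',T)
near=(d>0)&(abs(T[...,1])<32)&(abs(T[...,0])<40)&(p.max(2)<110)
for lo,hi in((0,2),(2,4),(4,6),(6,10),(10,16),(16,26)):
    m=near&(T[...,2]>lo)&(T[...,2]<hi); q=T[m]
    if len(q): print(lo,hi,len(q),q.min(0).round(1),q.max(0).round(1))
print(env.read_state()['contact_force'])
goal([518.4,-148.5,160],0.53)
E
```

```text
0 2 27 [16.  -5.3  0. ] [26.   5.7  1.9]
2 4 294 [ -3.9 -21.4   2.1] [26.1 21.8  4. ]
4 6 880 [ -5.3 -22.1   4. ] [26.2 22.5  6. ]
6 10 222 [ -6.7 -23.3   6. ] [22.1 23.6 10. ]
10 16 199 [ -0.5 -23.2  10. ] [22.  23.3 16. ]
16 26 254 [  5.  -22.4  16. ] [22.8 22.8 26. ]
[ 0.03359422 -0.37226505 -1.17688981]
turn [-0.0018  0.0018  1.0399] shift m [-0.3657  0.0231 -0.0057]
```

View pics/w3.png

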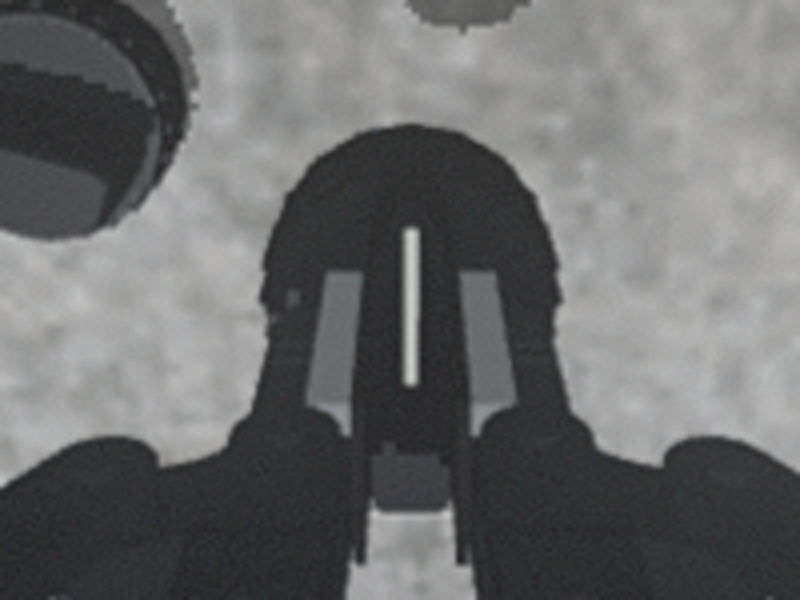

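The knob is held upright and centred, with its white line at x≈411 between the pads and its nose along tool +x. Carrying it over to the shaft.

play_rows([
  [[0,0,0.1],[-0.035,0.002,-0.005],0],
  [[0,0,0.21],[-0.07,0.004,-0.005],0],
  [[0,0,0.32],[-0.105,0.006,-0.005],0],
  [[0,0,0.43],[-0.14,0.009,-0.005],0],
  [[0,0,0.54],[-0.175,0.011,-0.005],0],
  [[0,0,0.65],[-0.21,0.013,-0.005],0],
  [[0,0,0.76],[-0.245,0.015,-0.005],0],
  [[0,0,0.87],[-0.28,0.017,-0.005],0],
])

```text
time_s: 5.17
ee_pos: [511.8, -63.8, 157.9]
eef_rot: [-3.138, 0.003, 0.694]
contact_force: [0.6, 0.6, -1.1]
width: 10.3
grasp_force: 60.1
```

```bash
python3 - <<'E'
from h import *
goal([518.7,-148.3,140],0.53)
E
```

```text
turn [-0.0038  0.0031  0.1643] shift m [-0.0487  0.0694  0.0177]
```

play_rows([
  [[0,0,0.08],[-0.02,0.028,0],0],
  [[0,0,0.164],[-0.04,0.055,0.005],0],
  [[0,0,0.164],[-0.048,0.069,0.01],0],
  [[0,0,0.164],[-0.048,0.069,0.017],0],
  [[0,0,0.164],[-0.048,0.069,0.017],0],
  [[0,0,0.164],[-0.048,0.069,0.017],0],
  [[0,0,0.164],[-0.048,0.069,0.017],0],
])

```text
time_s: 5.75
ee_pos: [520.5, -144.8, 142.5]
eef_rot: [-3.139, 0.001, 0.537]
contact_force: [1.3, -0.4, -1.2]
width: 10.9
grasp_force: 60.1
```

```bash
python3 - <<'E'
from h import *
for i in range(3): viewer.get_calibration('wrist'); print(tool()[0]); goal([518.7,-148.3,112],0.53); viewer.snapshot('wrist')
E
```

```text
[ 520.50440585 -144.84678635  142.45904054]
turn [-0.0022  0.0011  0.007 ] shift m [-0.0033  0.0021  0.0305]
[ 520.86713357 -144.89441083  142.96855795]
turn [-0.0011  0.0005  0.0074] shift m [-0.0036  0.0019  0.031 ]
[ 521.11859372 -145.01594742  143.28549515]
turn [-0.0004  0.0001  0.0075] shift m [-0.0038  0.0016  0.0313]
```

play_rows([
  [[0,0,0.007],[-0.0036,0.0018,0.005],0],
  [[0,0,0.007],[-0.0036,0.0018,0.015],0],
  [[0,0,0.007],[-0.0036,0.0018,0.025],0],
  [[0,0,0.007],[-0.0036,0.0018,0.03],0],
  [[0,0,0.007],[-0.0036,0.0018,0.031],0],
  [[0,0,0.007],[-0.0036,0.0018,0.031],0],
])

```text
time_s: 6.4
ee_pos: [518.5, -149.5, 111.4]
eef_rot: [-3.14, 0.001, 0.529]
contact_force: [0.1, -0.4, -1.9]
width: 10.6
grasp_force: 60.1
```

play_rows([
  [[0,0,0],[0,0,0.001],0],
  [[0,0,0],[0,0,0.002],0],
  [[0,0,0],[0,0,0.003],0],
  [[0,0,0],[0,0,0.004],0],
  [[0,0,0],[0,0,0.005],0],
  [[0,0,0],[0,0,0.005],0],
])

```text
time_s: 6.9
ee_pos: [519.0, -149.3, 107.4]
eef_rot: [-3.141, -0.0, 0.529]
contact_force: [-0.2, 1.7, 0.5]
width: 10.5
grasp_force: 60.4
```

play_rows([
  [[0,0,0],[0,0,0.001],0],
  [[0,0,0],[0,0,0.002],0],
  [[0,0,0],[0,0,0.003],0],
  [[0,0,0],[0,0,0.003],0],
])

```text
time_s: 7.23
ee_pos: [518.8, -148.9, 104.7]
eef_rot: [-3.14, -0.0, 0.528]
contact_force: [-1.7, 3.4, 6.0]
width: 10.7
grasp_force: 61.1
```

The lateral force suggests the knob sits about 1 mm off along tool +y, with the bore in the lead-in taper. I'll comply and ease it down.

play_rows([
  [[0,0,0],[0,-0.0005,0],0],
  [[0,0,0],[0,-0.001,0],0],
  [[0,0,0],[0,-0.001,0.001],0],
  [[0,0,0],[0,-0.001,0.002],0],
  [[0,0,0],[0,-0.001,0.002],0],
])

```text
time_s: 7.65
ee_pos: [518.2, -148.2, 101.8]
eef_rot: [-3.14, 0.0, 0.529]
contact_force: [0.6, 2.5, 0.5]
width: 10.5
grasp_force: 60.2
```

It has dropped over the flat with low force. Continuing down with a small further sideways correction.

play_rows([
  [[0,0,0],[0,-0.0004,0.001],0],
  [[0,0,0],[0,-0.0004,0.0025],0],
  [[0,0,0],[0,-0.0004,0.004],0],
  [[0,0,0],[0,-0.0004,0.0055],0],
  [[0,0,0],[0,-0.0004,0.007],0],
  [[0,0,0],[0,-0.0004,0.007],0],
])

```text
time_s: 8.15
ee_pos: [518.1, -148.2, 94.8]
eef_rot: [-3.141, 0.0, 0.529]
contact_force: [0.5, 4.2, -1.1]
width: 10.5
grasp_force: 60.3
```

play_rows([
  [[0,0,0],[0.0005,-0.0008,0],0],
  [[0,0,0],[0.0005,-0.0008,0.001],0],
  [[0,0,0],[0.0005,-0.0008,0.002],0],
  [[0,0,0],[0.0005,-0.0008,0.003],0],
  [[0,0,0],[0.0005,-0.0008,0.004],0],
  [[0,0,0],[0.0005,-0.0008,0.005],0],
  [[0,0,0],[0.0005,-0.0008,0.005],0],
])

```text
time_s: 8.73
ee_pos: [518.6, -147.8, 90.8]
eef_rot: [3.141, -0.0, 0.529]
contact_force: [-1.1, 2.2, 5.6]
width: 10.5
grasp_force: 61.0
```

It is home: vertical force about 7 N at z≈90.5. Now pressing the sprung shaft down.

play_rows([
  [[0,0,0],[0,-0.0003,0.001],0],
  [[0,0,0],[0,-0.0003,0.002],0],
  [[0,0,0],[0,-0.0003,0.003],0],
  [[0,0,0],[0,-0.0003,0.004],0],
  [[0,0,0],[0,-0.0003,0.005],0],
  [[0,0,0],[0,-0.0003,0.006],0],
  [[0,0,0],[0,-0.0003,0.006],0],
  [[0,0,0],[0,-0.0003,0.006],0],
])

```text
time_s: 9.4
ee_pos: [518.8, -147.7, 85.8]
eef_rot: [3.14, -0.001, 0.529]
contact_force: [-1.8, 3.7, 10.0]
width: 10.4
grasp_force: 61.6
```

play_rows([
  [[0,0,0],[0,-0.0003,0.001],0],
  [[0,0,0],[0,-0.0003,0.002],0],
  [[0,0,0],[0,-0.0003,0.003],0],
  [[0,0,0],[0,-0.0003,0.0035],0],
  [[0,0,0],[0,-0.0003,0.0035],0],
  [[0,0,0],[0,-0.0003,0.0035],0],
])

```text
time_s: 9.9
ee_pos: [518.8, -147.7, 82.8]
eef_rot: [3.139, -0.001, 0.529]
contact_force: [-3.4, 2.6, 13.4]
width: 10.5
grasp_force: 62.1
```

```bash
python3 - <<'E'
from h import *
p,d,c=snap('wrist'); save(p,'w4.png',(106,110,406,335),2.6)
s=env.read_state(); print(s['ee_pos'],s['contact_force'],s['ft_torque'],s['width'])
T=(cloud(d,c)-tool()[0])@tool()[1].as_matrix()
near=(d>0)&(abs(T[...,1])<32)&(abs(T[...,0])<40)&(p.max(2)<110)&(T[...,2]<12)&(T[...,2]>2)
print(T[near].min(0),T[near].max(0))
E
```

```text
[ 518.8384106  -147.73726784   82.88245545] [-2.68762579  1.37683136 12.91990183] [0.51079308 0.59363182 0.02399114] 10.356530217170508
[ -5.95848242 -22.15798499   2.02797969] [26.72176176 24.27693047 11.92982515]
```

View pics/w4.png

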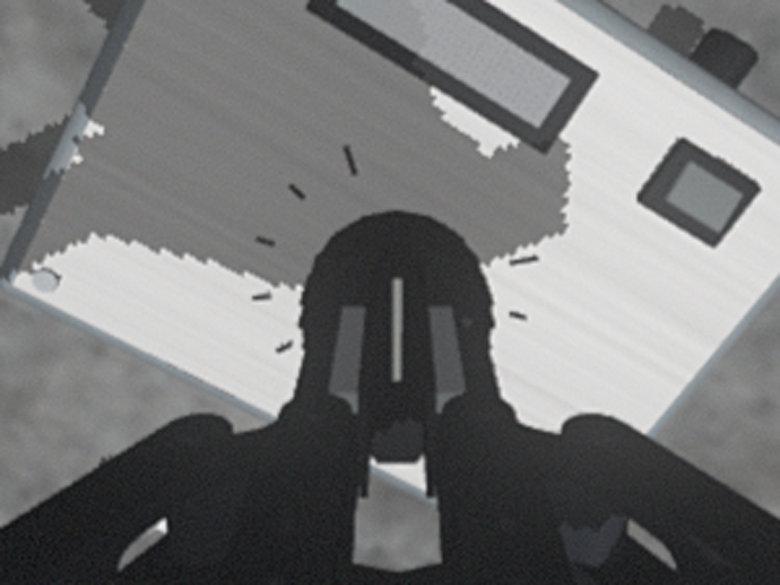

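The knob is seated low on the unit and still gripped, its white line at x≈397 along the flat direction. About 14 N of net push means roughly 7.5 mm of press. A final small push, then hand in.

play_rows([
  [[0,0,0],[0,0,0.0007],0],
  [[0,0,0],[0,0,0.0007],0],
  [[0,0,0],[0,0,0.0007],0],
  [[0,0,0],[0,0,0.0007],0],
])

```text
time_s: 10.28
ee_pos: [518.9, -147.7, 82.7]
eef_rot: [3.138, -0.001, 0.529]
contact_force: [-3.8, 2.1, 16.6]
width: 10.2
grasp_force: 62.6
```

```bash
python3 -c "
from h import *
print(env.read_state()['ee_pos'],env.read_state()['contact_force']); print(job.hand_in())"
```

```text
[ 518.90292206 -147.74792724   82.69233912] [-3.79709838  2.06205492 16.6267226 ]
the job is handed in; nothing more can be done
None
```

I picked up the smaller knob, fitted it over the D-shaft's flat and pushed it fully home, and handed the job in at about 10 s with it still gripped and pressed down (16.6 N, about 8 mm); the hand-in gave no verdict.

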